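# Pull the appliance garage's roller front down with the hook pole

## Task

Close up the appliance garage: take the hook pole from its rest, hook it into the ring on the raised roller front and draw the front fully down until its latch snaps over and holds it. Go gently, so as not to bend the ring, and keep the hand off the cupboard; then unhook the pole and lay it back in the pocket of its rest, leaving everything else where it stands.

Things in the scene. Friction and masses are not known exactly. Their poses are not given: they have to be found in the camera images.
- pole: Hook pole, 0.16 kg: steel rod, 9 mm thick, 0.29 m long, black grip block with an orange band at its middle, claw at its front end. Origin: middle of the block's underside; x forward along the rod, z up. Block 60 (x) x 26 (y) x 46 mm high. Rod axis 13 mm above the origin, from x = -0.137 (17 mm knob) to +0.150, where the 9 mm claw bends straight down, tip 17.5 mm below the axis.
- grip (a point): Point on the block's middle, 36 mm above its underside: the TCP belongs here. Grip from above, end to end: fingers closing along the rod over the block's 60 mm, fingertips just above the rod, 60 N; so held it does not turn under any pull this job needs. Pinched across its 26 mm width it rolls in the fingers at about 4 N on the hook.
- hook (a point): Seat of the hook, on the rod's underside just behind the claw, where the ring's bar lies when hooked: (0.1425, 0, 0.0085) in the pole's frame. The claw's back face is 3 mm ahead of it, its front face 12 mm ahead, its tip 13 mm below.
- eye (a point): Centre of the brass ring on the sash's bottom rail. It stands upright facing the robot, fixed: 36 mm inside, 48 outside, bar 6 mm, held by an arm at its top; a plate on the sash is 23 mm behind the centre. The claw goes in from the front, then down behind the bar: pulling, the hook seat lies 18 mm below this point, 0 to 8 mm behind it. It bends above 20 N. Height 82 mm plus the sash joint.
- sash (a joint): Height of the roller front (sash, a panel of aluminium slats) in its guides, m, up to 0.17. It slides straight up and down, is counterbalanced and stays where it is left (about 2 N to slide it). Latched down it stands at 0 to 0.010: the sill bar with seal and latch was set on its screws somewhere within these 10 mm, which cannot be measured from outside.
- bolt (a joint): Brass bolt of the spring latch in the sill, m: 0 thrown (before the strike under the sash comes and again once latched), up to 0.003 pushed aside while the strike passes, the last 12 mm of the way. A seal pushes the sash up in the last 5 mm: the pull on the ring must rise to about 9 N before the bolt snaps over. 1 mm further is a hard stop; there a stiff arm adds about 8 N per mm.
- garage: Appliance garage: fixed beige cupboard under the wall cabinets, 240 deep, 400 wide, 472 mm high, mugs and jars inside. Origin: middle of its underside; its front, 120 mm from the origin, faces -x of its frame, to the robot. Open from 50 to 285 mm up; the sash closes this. The wall cabinets above reach out to x = 0.55 from 0.486 m up and leave a hand no room at the ring.
- rest: The pole's wooden rest, fixed: board 235 x 80 x 10 mm with a shallow pocket for the grip block. Origin: middle of its underside; x along the pole's rod. The pocket's floor is 10 mm above the origin, centred on it; its walls rise 14 mm more. The block has 3 mm of play each way across, 4 mm along. At the start the pole lies in it, parallel to it.
- oil_bottle: Oil bottle, 60 x 60 x 273 mm. Origin at its underside.
- recipe_box: Wooden card box, 115 x 149 x 95 mm. Origin at its underside.
- pepper_mill: Dark wooden pepper mill, 58 x 58 x 150 mm. Origin at its underside.
- salt_shaker: Glass salt shaker, 44 x 44 x 90 mm. Origin at its underside.
- mug: Purple mug, 80 x 110 x 89 mm. Origin at its underside.
- butter: Pack of butter, 73 x 102 x 37 mm. Origin at its underside.
- kitchen_timer: Green and cream kitchen timer, 66 x 65 x 66 mm. Origin at its underside.
- notebook: Black notebook, 148 x 110 x 16 mm, lying flat. Origin at its underside.

How it is judged:
By the outcome, as a careful person would: the job done as asked, in the order asked, and still so for the second after the job is handed in, with the robot touching nothing.
It also fails if it takes over 72 s, if anything falls off the work surface, if the arm or the gripper's body presses on something with over 40 N, if the wrist force passes 120 N, or if a joint passes its speed limit or range.

## Robot

A 7-joint arm with a two-finger parallel gripper is mounted at the origin on a cart in front of the work surface, level with it; the furniture and walls round the work are solid. World frame = base frame: x ahead of the robot, y to its left, z up, the work surface at z = 0. Lengths are in m, angles in rad, forces in N, time in s.
With the tool pointing down it reaches from about 0.425 to 0.95 m from the base axis. Payload 4.7 kg.
Tool frame: the origin (TCP) lies between the finger pads, 19 mm behind the fingertips; this is the grasp point; z points along the fingers, y is the line along which they close (so a half turn about z gives the same grasp; the last joint's range is limited). The gripper opens to 85 mm and grips with 20 to 120 N. Pads are 22 mm wide; open, the fingers measure 114 mm over their backs; the gripper's body (76 mm by 85 mm) begins 54 mm behind the grasp point. The pads swing forward as they close: fully open they stand 13 mm farther back than shut.
Start: joints at [-1.241, 0.469, -0.049, 1.532, 0.024, 1.141, -0.082], TCP at [0.237, 0.632, 0.25] pointing down, gripper open.
Joint ranges: [-2.59, 2.59], [-0.33, 1.99], [-1.39, 1.29], [0.1, 2.45], [-1.04, 4.18], [0.21, 1.99], [-2.66, 2.66]. Speed limits (rad/s): [2.57, 2.57, 3.14, 3.14, 3.14, 3.14, 3.14].

## Interface

Orientations are given as a unit quaternion [x, y, z, w].
In Python, from station import manip gives the robot as it stands.
- The arm moves only by the tool jog_arm, never from a script. Its argument "moves" is a list of rows, each a list of 3 entries, a list of its own where there are three numbers: the shift along the tool's x, y, z scaled (see below), then the turn, a rotation vector about the tool's x, y, z scaled (see below), then the gripper's target within -1 to 1 (fully open at 1, half-way at 0, shut at -1). In form: [[[tx, ty, tz], [rx, ry, rz], gripper], ...]. A call has 1 to 8 rows; each row is the pose to reach, as a shift and turn from the pose commanded when the call began, along the tool's axes at that moment; what a row does not reach only later rows make up. The controller multiplies each number of a shift by 0.12 m and each number of a turn by pi/2 rad. A row lasts 1/10 s, in which the tool goes at most 50 mm and 8.59 degrees, less where a joint would pass 70% of its speed; a pose out of reach is approached as far as the arm can. A call with a number of a shift or a turn outside -1 to 1 is refused whole. A call with a gripper value outside its range is refused whole. The fingers move at their own pace and stop on an object; "newtons" is the grip in N (left out, the last holds). Time passes only in rows, so rows that repeat a pose let the fingers close. It gives the time, the measured TCP pose, the force, the opening and the grip force at its end, in the units of the state.
- manip.get_obs(): the state, without advancing time (a new reading comes with each control period).
- manip.grab_frame(name): name is "scene" or "top"; returns the picture (384x512x3 uint8, blue, green, red); there is no depth.
- manip.calibration(name): a dict with "vertical_fov" (degrees; the focal length in pixels is half the picture's height over the tangent of half this angle, whatever the lens; pixels are square), "cx", "cy" (the principal point, pixels), "view" (4x4, takes a point from world to camera coordinates). Camera axes: x right, y down, z forward; pixel columns grow to the right and rows downward; lengths in m; the calibration is good to about 2 mm. A picture is of the moment at which its call begins. calibration takes no time and is no camera call.
- manip.job_done(): hands the job in; it is judged then, once.
Trained networks look in the newest picture that a camera, given by its name, has taken for a name from the list of things; names that differ only in an ending like _2 or _b are one class to them, and where a whole thing is asked for, a point or a joint stands for the part that bears it (a point fixed in the world has none). Each returns a list of dicts, best first, with "score" (0 to 1); they miss things now and then, are a little off and sometimes report something else, mostly with a low value. They report only what shows in the picture. A call takes as long as a camera call.
- manip.look_for(camera, target): "bbox" ([left, top, width, height] in pixels, round what is visible of it).
The state is a dict: "time_s": time; "qpos": joint angles; "qd": joint speeds; "effort": joint torques, N m; "tcp_pos": TCP position; "eef_rot": TCP orientation; "ft_force": force on the tool from outside, world axes, zero at the start; "wrist_torque": the same for the moment, N m; "width": opening from 0.0 (shut) to 1.0 (fully open); "finger_force": force on a finger pad.
Only numpy, scipy, OpenCV 4.12 (cv2) and the standard library are available. Lean on these libraries where they do the work, as an engineer would, in place of code of your own. Each camera call takes 0.05 s, during which the arm holds its last target. There are 200 camera calls.

## Working session

There is one attempt and no reset: what is moved stays moved. The work goes in short steps, Python scripts to look and compute and a tool call to move; the robot and the scene stay as the last step left them, time stands still between calls to the robot, and variables do not carry over. Pictures are saved under pics/ and viewed, at most 10 in all, crops included, and the job is handed in when it is done.

Besides the shell and the picture viewer there is one more tool, called after "Request:" as name(argument=value, ...), one argument or row to a line, values as JSON. jog_arm: Moves the arm, as the interface text tells. Its arguments: {"type":"object","properties":{"moves":{"type":"array","items":{"type":"array"}},"newtons":{"type":"number"}},"required":["moves"]}

```bash
ls; mkdir -p pics
python3 - <<'E'
from station import manip
import cv2,numpy as np
o=manip.get_obs(); print({k:np.round(v,3).tolist() for k,v in o.items()})
for c in("scene","top"):
    f=manip.grab_frame(c); cv2.imwrite(f"pics/{c}0.png",cv2.resize(f,(800,600))if 0 else f)
    k=manip.calibration(c); print(c,k["vertical_fov"],k["cx"],k["cy"],np.round(k["view"],4).tolist(), [x for x in k])
    for t in("pole","eye","rest","garage","sash","hook","grip"):
        print(t,[(np.round(d["bbox"],1).tolist(),round(d["score"],2)) for d in manip.look_for(c,t)[:2]])
E
```

```text
pics
{'time_s': 0.0, 'qpos': [-1.241, 0.469, -0.049, 1.534, 0.024, 1.141, -0.082], 'qd': [0.001, 0.0, 0.0, -0.0, 0.0, -0.0, -0.0], 'effort': [-0.001, -51.03, -0.047, -23.772, 0.011, 0.007, 0.0], 'tcp_pos': [0.237, 0.631, 0.249], 'eef_rot': [0.178, 0.984, -0.001, -0.0], 'ft_force': [-0.406, 0.276, -0.451], 'wrist_torque': [0.055, 0.011, 0.028], 'finger_force': 0.0, 'width': 0.998}
scene 45.188662894178876 257.0470818348132 192.73820309716527 [[-0.547, -0.8371, 0.0017, 0.3163], [-0.327, 0.2118, -0.921, 0.2625], [0.7706, -0.5043, -0.3896, 1.4835], [0.0, 0.0, 0.0, 1.0]] ['vertical_fov', 'cx', 'cy', 'view']
pole [([205.9, 224.3, 68.7, 20.1], 0.61), ([157.5, 189.2, 43.2, 38.8], 0.26)]
eye [([272.0, 133.5, 46.2, 26.1], 0.86)]
rest [([209.8, 229.9, 58.7, 20.7], 0.74)]
garage [([234.1, 85.8, 105.7, 117.8], 0.79), ([139.4, 227.4, 28.4, 21.6], 0.19)]
sash [([272.7, 133.5, 42.4, 24.9], 0.81)]
hook [([220.0, 224.0, 39.3, 11.6], 0.67)]
grip [([207.4, 222.2, 52.8, 16.0], 0.92)]
top 52.0969137806233 255.006148414493 193.35538688971906 [[-0.0741, -0.9972, 0.0047, 0.0543], [-0.8772, 0.0629, -0.476, 0.5505], [0.4744, -0.0394, -0.8794, 1.4098], [0.0, 0.0, 0.0, 1.0]] ['vertical_fov', 'cx', 'cy', 'view']
pole [([195.5, 212.0, 36.1, 57.8], 0.54)]
eye [([277.8, 163.3, 81.3, 9.7], 0.77)]
rest [([189.5, 215.3, 48.6, 53.0], 0.89)]
garage [([260.3, 135.9, 127.3, 65.6], 0.95)]
sash [([278.9, 154.3, 82.7, 21.5], 0.66), ([252.6, 216.4, 36.2, 28.9], 0.45)]
hook [([203.7, 227.5, 27.8, 41.0], 0.71)]
grip [([198.3, 145.1, 20.3, 41.6], 0.73), ([195.5, 213.9, 40.5, 56.8], 0.65)]
```

Run:
```python
import cv2,numpy as np
a=cv2.imread("pics/scene0.png");b=cv2.imread("pics/top0.png")
A=cv2.resize(a[70:270,130:397],(800,600),interpolation=cv2.INTER_CUBIC)
B=cv2.resize(b[125:290,175:395],(800,600),interpolation=cv2.INTER_CUBIC)
cv2.imwrite("pics/sA.png",A);cv2.imwrite("pics/tA.png",B)
```

```text
(no output)
```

View pics/sA.png

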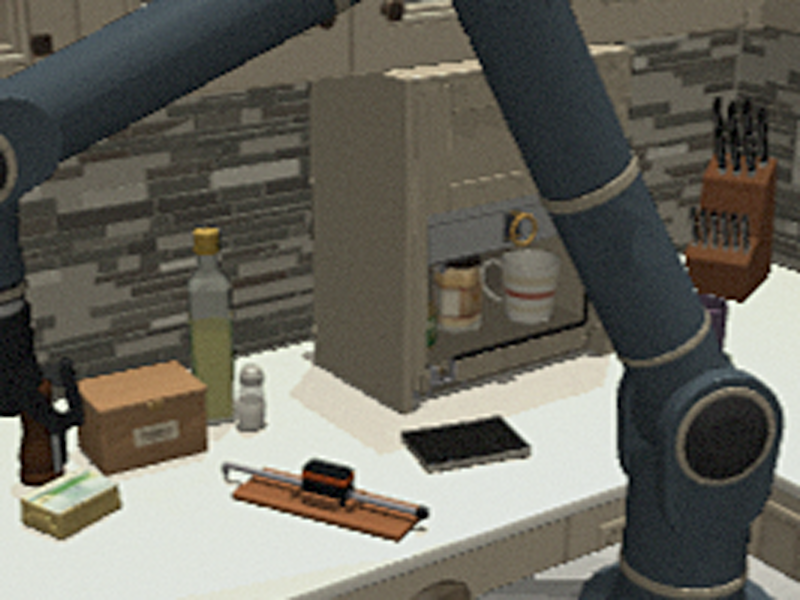

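View pics/tA.png

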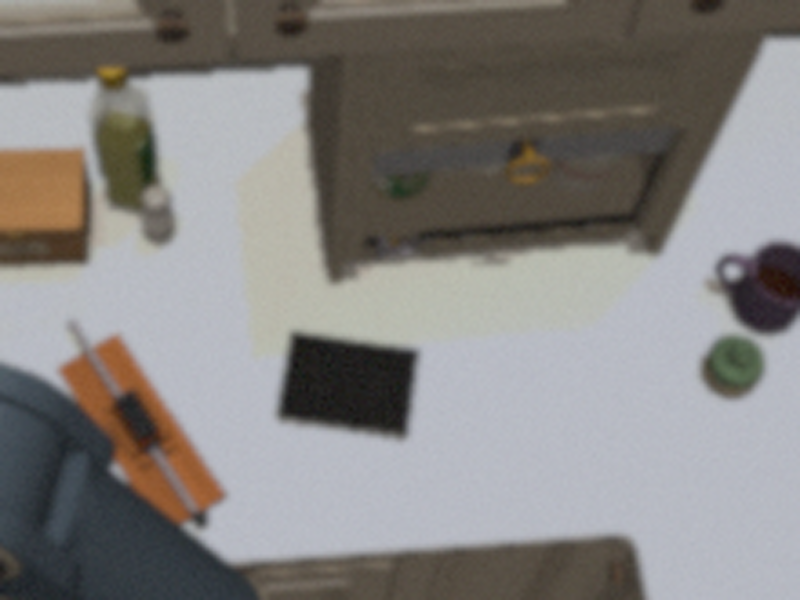

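The scene crop shows the ring at (522,229), and the pole on its rest running from the claw at (228,468) to the knob at (422,512). In the top crop the ring is at (526,164), the claw at (72,323), the knob at (200,519) and the garage's front bottom corners at about (333,280) and (655,250).

```bash
cat > h.py <<'E'
import numpy as np
from station import manip
from scipy.optimize import least_squares
H={"scene":384,"top":384}
C={c:manip.calibration(c) for c in H}
def F(c): return 192/np.tan(np.radians(C[c]["vertical_fov"])/2)
def proj(c,p):
    v=np.array(C[c]["view"]); q=v[:3,:3]@np.array(p)+v[:3,3]
    return np.array([C[c]["cx"]+F(c)*q[0]/q[2],C[c]["cy"]+F(c)*q[1]/q[2]])
def tri(a,b):
    r=least_squares(lambda p:np.r_[proj("scene",p)-a,proj("top",p)-b],[.6,.2,.1]); return r.x,np.abs(r.fun).max()
def atz(c,px,z):
    v=np.array(C[c]["view"]);R=v[:3,:3];o=-R.T@v[:3,3]
    d=R.T@np.array([(px[0]-C[c]["cx"])/F(c),(px[1]-C[c]["cy"])/F(c),1]); return o+d*(z-o[2])/d[2]
sc=lambda u,v:(130+u*267/800,70+v/3)
tc=lambda u,v:(175+u*.275,125+v*.275)
E
python3 - <<'E'
from h import *
np.set_printoptions(precision=4,suppress=True)
print("ring",tri(sc(522,229),tc(526,166)))
for n,z,s,t in(("claw",.023,(228,468),(72,323)),("knob",.023,(422,512),(200,519)),("block top",.056,(328,467),(135,412))):
    print(n,atz("scene",sc(*s),z),atz("top",tc(*t),z),tri(sc(*s),tc(*t)))
print("rest corners top",[atz("top",tc(*p),.01)[:2] for p in((62,370),(120,337),(223,494),(178,526))])
print("rest corners sc",[atz("scene",sc(*p),.01)[:2] for p in((233,489),(268,468),(422,514),(400,535))])
print("garage front",[atz("top",tc(*p),0)[:2] for p in((333,280),(655,250))],atz("scene",sc(412,410),0))
print("sill line",[atz("top",tc(*p),.05)[:2] for p in((420,238),(635,218))])
E
```

```text
ring (array([ 0.5761, -0.2332,  0.2408]), np.float64(0.6369267304062873))
claw [0.525  0.2651 0.023 ] [0.5371 0.2658 0.023 ] (array([0.5359, 0.2631, 0.0192]), np.float64(0.8270992864414382))
knob [0.2976 0.1248 0.023 ] [0.2954 0.13   0.023 ] (array([0.2934, 0.129 , 0.0265]), np.float64(0.2695809233058526))
block top [0.403  0.1909 0.056 ] [0.4093 0.1937 0.056 ] (array([0.4072, 0.1913, 0.0553]), np.float64(0.7052629830385229))
rest corners top [array([0.4851, 0.2789]), array([0.5217, 0.2126]), array([0.3258, 0.1043]), array([0.2935, 0.1543])]
rest corners sc [array([0.4935, 0.275 ]), array([0.5201, 0.2108]), array([0.3128, 0.1141]), array([0.2854, 0.1644])]
garage front [array([ 0.5825, -0.0387]), array([ 0.5951, -0.4265])] [ 0.5845 -0.0573  0.    ]
sill line [array([ 0.6044, -0.1404]), array([ 0.6129, -0.3947])]
```

Request:
jog_arm(
  moves=[
    [[-0.87,-0.98,0],[0,0,0],1],
    [[-0.87,-0.98,0],[0,0,0],1],
    [[-0.87,-0.98,0],[0,0,0],1],
    [[-0.87,-0.98,0],[0,0,0],1],
  ],
)

```text
time_s: 1.2
tcp_pos: [0.2973, 0.4791, 0.2502]
eef_rot: [0.183, 0.983, -0.002, 0.001]
ft_force: [1.0, -0.1, 0.1]
width: 0.996
finger_force: 0.0
```

Request:
jog_arm(
  moves=[
    [[-0.87,-0.98,0],[0,0,0],1],
    [[-0.87,-0.98,0],[0,0,0],1],
    [[-0.87,-0.98,0],[0,0,0],1],
    [[-0.87,-0.98,0],[0,0,0],1],
  ],
)

```text
time_s: 1.6
tcp_pos: [0.3525, 0.333, 0.2503]
eef_rot: [0.183, 0.983, -0.001, 0.001]
ft_force: [-0.9, 0.7, 0.2]
width: 1.002
finger_force: 0.0
```

Request:
jog_arm(
  moves=[
    [[-0.87,-0.98,0.6],[0,0,0.45],1],
    [[-0.87,-0.98,0.6],[0,0,0.45],1],
    [[-0.87,-0.98,0.6],[0,0,0.45],1],
    [[-0.87,-0.98,0.6],[0,0,0.45],1],
    [[-0.87,-0.98,0.6],[0,0,0.45],1],
    [[-0.87,-0.98,0.6],[0,0,0.45],1],
  ],
)

```text
time_s: 2.2
tcp_pos: [0.4067, 0.1921, 0.1779]
eef_rot: [0.508, 0.861, 0.0, -0.0]
ft_force: [0.0, 0.9, 0.1]
width: 0.997
finger_force: 0.0
```

```bash
cat >> h.py <<'E'
from scipy.spatial.transform import Rotation as Ro
def Rg(yaw):  # tool y along world yaw (deg), z down
    a=np.radians(yaw); y=np.array([np.cos(a),np.sin(a),0]); z=np.array([0,0,-1.]); return np.c_[np.cross(y,z),y,z]
def go(p,yaw):
    o=manip.get_obs(); R=Ro.from_quat(o["eef_rot"]); ty=R.as_matrix()[:,1]
    print("t",round(o["time_s"],2),"tcp",np.round(o["tcp_pos"],4),"yaw",round(np.degrees(np.arctan2(ty[1],ty[0])),2),"F",np.round(o["ft_force"],1),"w",round(o["width"],3))
    print("shift",np.round(R.inv().apply(np.array(p)-o["tcp_pos"])/.12,3),"turn",np.round((R.inv()*Ro.from_matrix(Rg(yaw))).as_rotvec()/(np.pi/2),3))
E
python3 - <<'E'
from h import *
import cv2
go([.407,.191,.1],29)
a=manip.grab_frame("scene");b=manip.grab_frame("top")
A=cv2.resize(a[190:265,180:280],(400,300),interpolation=cv2.INTER_CUBIC)
B=cv2.resize(b[200:275,180:280],(400,300),interpolation=cv2.INTER_CUBIC)
A2=cv2.resize(a[120:195,260:360],(400,300),interpolation=cv2.INTER_CUBIC)
B2=cv2.resize(b[140:215,270:370],(400,300),interpolation=cv2.INTER_CUBIC)
cv2.imwrite("pics/c1.png",np.vstack([np.hstack([A,B]),np.hstack([A2,B2])]))
E
```

```text
t 2.2 tcp [0.4067 0.1921 0.1779] yaw 28.92 F [0.  0.9 0.1] w 0.997
shift [-0.009 -0.002  0.649] turn [ 0.    -0.    -0.001]
```

View pics/c1.png

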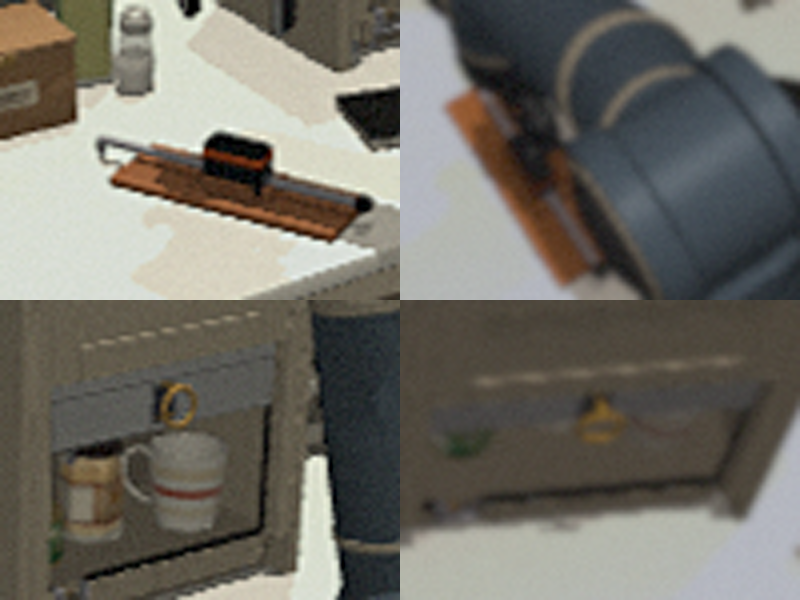

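The close crops show the pole lying undisturbed: claw at (98,143) and knob at (364,204) in the scene crop. The ring is at (180,403) in the lower left crop and (601,422) in the lower right one. This agrees with the first estimates.

Request:
jog_arm(
  moves=[
    [[0,0,0.4],[0,0,0],1],
    [[0,0,0.7],[0,0,0],1],
    [[0,0,0.9],[0,0,0],1],
    [[0,0,0.9],[0,0,0],1],
  ],
)

```text
time_s: 2.7
tcp_pos: [0.4044, 0.1919, 0.0677]
eef_rot: [0.506, 0.862, -0.002, -0.002]
ft_force: [-0.8, -0.1, -0.1]
width: 0.999
finger_force: 0.0
```

Run:
```python
from h import *
go([.4075,.1915,.0475],29)
print(tri((305,145.75),(320.25,170.5)))
```

```text
t 2.7 tcp [0.4044 0.1919 0.0677] yaw 29.15 F [-0.8 -0.1 -0.1] w 0.999
shift [-0.016  0.022  0.168] turn [-0.004 -0.     0.002]
(array([ 0.57448746, -0.23518954,  0.24364376]), np.float64(0.7831762684756995))
```

Request:
jog_arm(
  moves=[
    [[-0.01,0.02,0.16],[0,0,0],1],
    [[-0.01,0.02,0.16],[0,0,0],1],
    [[-0.01,0.02,0.16],[0,0,0],-1],
    [[-0.01,0.02,0.16],[0,0,0],-1],
    [[-0.01,0.02,0.16],[0,0,0],-1],
    [[-0.01,0.02,0.16],[0,0,0],-1],
    [[-0.01,0.02,0.16],[0,0,0],-1],
    [[-0.01,0.02,0.16],[0,0,0],-1],
  ],
  newtons=60,
)

```text
time_s: 3.5
tcp_pos: [0.4098, 0.1926, 0.0524]
eef_rot: [0.508, 0.862, 0.001, 0.0]
ft_force: [-0.1, 0.2, 5.9]
width: 0.688
finger_force: 64.7
```

Request:
jog_arm(
  moves=[
    [[0,0,0],[0,0,0],-1],
    [[0,0,0],[0,0,0],-1],
    [[0,0,0],[0,0,0],-1],
  ],
)

```text
time_s: 3.8
tcp_pos: [0.4098, 0.1926, 0.0524]
eef_rot: [0.508, 0.862, 0.001, 0.0]
ft_force: [-1.0, 1.0, 5.5]
width: 0.686
finger_force: 64.7
```

Request:
jog_arm(
  moves=[
    [[0,0,-0.1],[0,0,0],-1],
    [[0,0,-0.3],[0,0,0],-1],
    [[0,0,-0.6],[0,0,0],-1],
    [[0,0,-0.9],[0,0,0],-1],
    [[0,0,-0.9],[0,0,0],-1],
    [[0,0,-0.9],[0,0,0],-1],
  ],
)

```text
time_s: 4.4
tcp_pos: [0.4092, 0.1921, 0.1602]
eef_rot: [0.508, 0.861, 0.001, 0.0]
ft_force: [-0.3, -0.6, -0.8]
width: 0.689
finger_force: 65.2
```

Run:
```python
from h import *
import cv2
go([.43,-.235,.25],2)
o=manip.get_obs();R=Rg(29);t=np.array(o["tcp_pos"])
# pole pts relative to grip: tool y=rod, tool z down ; grip->axis 23mm down
P=lambda x,d:t+R@np.array([0,x,d])
for n,p in(("clawtop",P(.150,.023)),("clawtip",P(.150,.0405)),("knob",P(-.137,.023))): print(n,proj("scene",p).round(1),proj("top",p).round(1))
a=manip.grab_frame("scene");b=manip.grab_frame("top")
A=cv2.resize(a[170:245,180:280],(800,600),interpolation=cv2.INTER_CUBIC)
for n,p in(("clawtop",P(.150,.023)),("clawtip",P(.150,.0405)),("knob",P(-.137,.023))):
    q=(proj("scene",p)-[180,170]+.5)*8; cv2.circle(A,tuple(int(v) for v in q),4,(0,0,255),1)
cv2.imwrite("pics/c2.png",A)
```

```text
t 4.4 tcp [0.4092 0.1921 0.1602] yaw 28.96 F [-0.3 -0.6 -0.8] w 0.689
shift [-3.197 -1.569 -0.755] turn [ 0.002 -0.001  0.3  ]
clawtop [203.  196.9] [191.3 200.5]
clawtip [203.2 201.2] [191.9 202.5]
knob [272.4 212.5] [229.6 259.5]
```

View pics/c2.png

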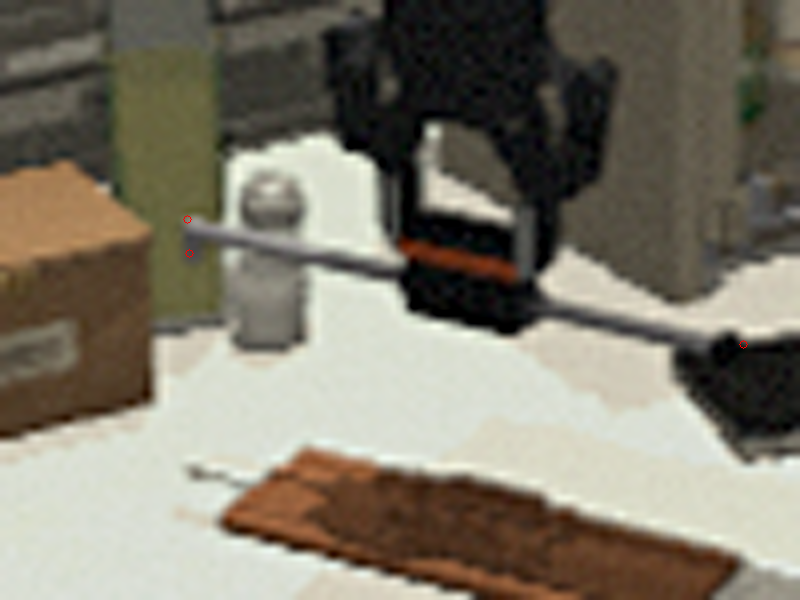

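The lifted pole hangs level, with the claw at about (195,235) and the knob at about (730,345). It sits roughly 4–6 mm lower in the fingers than planned, which matches the 42 mm grip height above its underside. I'll allow for this.

Request:
jog_arm(
  moves=[
    [[0,0,-0.4],[0,0,0],-1],
    [[-0.2,-0.08,-0.8],[0,0,-0.05],-1],
    [[-0.5,-0.2,-0.96],[0,0,-0.12],-1],
    [[-0.79,-0.295,-0.96],[0,0,-0.18],-1],
    [[-0.79,-0.295,-0.96],[0,0,-0.18],-1],
    [[-0.79,-0.295,-0.96],[0,0,-0.18],-1],
  ],
)

```text
time_s: 5.1
tcp_pos: [0.4232, 0.091, 0.2729]
eef_rot: [0.383, 0.924, -0.001, -0.001]
ft_force: [0.5, 0.2, -1.5]
width: 0.686
finger_force: 65.9
```

Request:
jog_arm(
  moves=[
    [[-0.22,-0.2,0],[0,0,0],-1],
    [[-0.54,-0.49,0],[0,0,0],-1],
    [[-0.87,-0.78,0],[0,0,0],-1],
    [[-0.87,-0.78,0],[0,0,0],-1],
    [[-0.87,-0.78,0],[0,0,0],-1],
  ],
)

```text
time_s: 5.6
tcp_pos: [0.4315, -0.0483, 0.273]
eef_rot: [0.382, 0.924, -0.001, -0.001]
ft_force: [0.1, 0.5, -1.4]
width: 0.685
finger_force: 65.8
```

Request:
jog_arm(
  moves=[
    [[-0.18,-0.24,0],[0,0,0],-1],
    [[-0.45,-0.6,0],[0,0,0],-1],
    [[-0.7,-0.94,0],[0,0,0],-1],
    [[-0.7,-0.94,0],[0,0,0],-1],
    [[-0.7,-0.94,0],[0,0,0],-1],
  ],
)

```text
time_s: 6.1
tcp_pos: [0.4121, -0.1865, 0.2733]
eef_rot: [0.382, 0.924, -0.0, -0.001]
ft_force: [0.6, 1.2, -1.5]
width: 0.687
finger_force: 65.8
```

Run:
```python
from h import *
go([.397,-.24,.2775],2)
```

```text
t 6.1 tcp [ 0.4121 -0.1865  0.2733] yaw 45.13 F [ 0.6  1.2 -1.5] w 0.687
shift [-0.225 -0.405 -0.035] turn [-0.001 -0.001  0.479]
```

Request:
jog_arm(
  moves=[
    [[-0.1,-0.2,-0.03],[0,0,0.08],-1],
    [[-0.22,-0.4,-0.03],[0,0,0.16],-1],
    [[-0.22,-0.4,-0.03],[0,0,0.25],-1],
    [[-0.22,-0.4,-0.03],[0,0,0.34],-1],
    [[-0.22,-0.4,-0.03],[0,0,0.42],-1],
    [[-0.22,-0.4,-0.03],[0,0,0.48],-1],
    [[-0.22,-0.4,-0.03],[0,0,0.48],-1],
    [[-0.22,-0.4,-0.03],[0,0,0.48],-1],
  ],
)

```text
time_s: 6.9
tcp_pos: [0.3977, -0.2379, 0.2771]
eef_rot: [0.693, 0.721, 0.0, -0.001]
ft_force: [-0.5, -0.4, -1.3]
width: 0.685
finger_force: 65.9
```

Run:
```python
from h import *
import cv2
go([.397,-.24,.2775],2)
for c in("scene","top"): print(c,proj(c,[.575,-.234,.242]).round(1))
o=manip.get_obs();R=Rg(2);t=np.array(o["tcp_pos"])
a=manip.grab_frame("scene");b=manip.grab_frame("top")
out=[]
for c,f,(x0,y0) in(("scene",a,(270,110)),("top",b,(285,140))):
    A=cv2.resize(f[y0:y0+75,x0:x0+50],(400,600),interpolation=cv2.INTER_CUBIC)
    for p,col in((t+R@[0,.1545,.029],(0,0,255)),(t+R@[0,.150,.0465],(0,255,0)),(np.array([.575,-.234,.242]),(255,0,255))):
        q=(proj(c,p)-[x0,y0]+.5)*8; cv2.circle(A,tuple(int(v) for v in q),4,col,1)
    out.append(A)
cv2.imwrite("pics/c3.png",np.hstack(out))
```

```text
t 6.9 tcp [ 0.3977 -0.2379  0.2771] yaw 2.29 F [-0.5 -0.4 -1.3] w 0.685
shift [-0.017 -0.007 -0.003] turn [-0.    -0.001  0.003]
scene [303.9 145.9]
top [320.4 171.1]
```

View pics/c3.png

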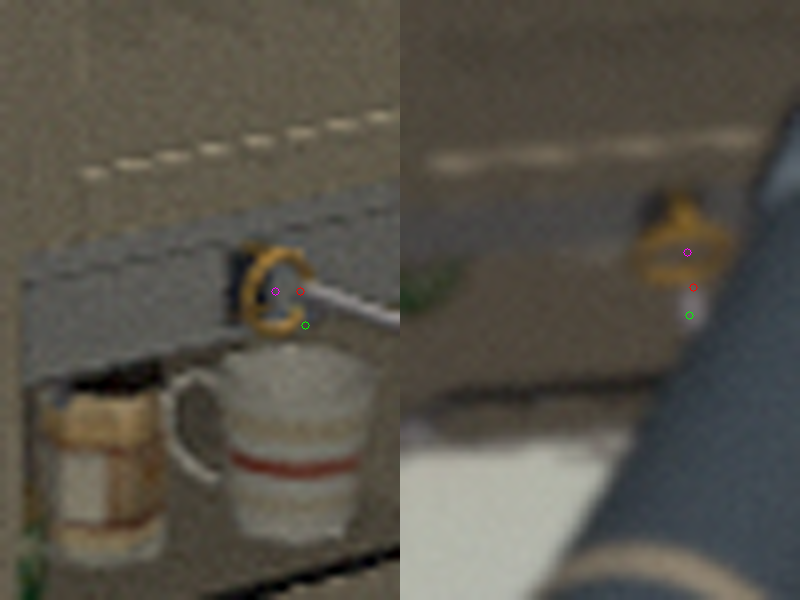

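The scene half shows the ring centred at about (277,289) with the rod end at (305,286). In the top half the ring is centred at (684,257) and the claw at (693,290–325). Alignment is within about 2 mm, so I'll insert.

Request:
jog_arm(
  moves=[
    [[-0.025,0,0],[0,0,0],-1],
    [[-0.025,0.08,0],[0,0,0],-1],
    [[-0.025,0.16,0],[0,0,0],-1],
    [[-0.025,0.24,0],[0,0,0],-1],
    [[-0.025,0.28,0],[0,0,0],-1],
    [[-0.025,0.32,0],[0,0,0],-1],
    [[-0.025,0.32,0],[0,0,0],-1],
  ],
)

```text
time_s: 7.7
tcp_pos: [0.4359, -0.2416, 0.2774]
eef_rot: [0.695, 0.719, -0.0, -0.0]
ft_force: [0.7, -0.0, -1.1]
width: 0.684
finger_force: 65.9
```

Run:
```python
from h import *
import cv2
go([.4366,-.2395,.2775],2)
o=manip.get_obs();R=Rg(2);t=np.array(o["tcp_pos"])
a=manip.grab_frame("scene");b=manip.grab_frame("top")
out=[]
for c,f,(x0,y0) in(("scene",a,(290,130)),("top",b,(305,155))):
    A=cv2.resize(f[y0:y0+37,x0:x0+25],(400,600),interpolation=cv2.INTER_CUBIC)
    out.append(A)
cv2.imwrite("pics/c4.png",np.hstack(out))
```

```text
t 7.7 tcp [ 0.4359 -0.2416  0.2774] yaw 1.98 F [ 0.7 -0.  -1.1] w 0.684
shift [ 0.018  0.006 -0.001] turn [-0.  0. -0.]
```

View pics/c4.png

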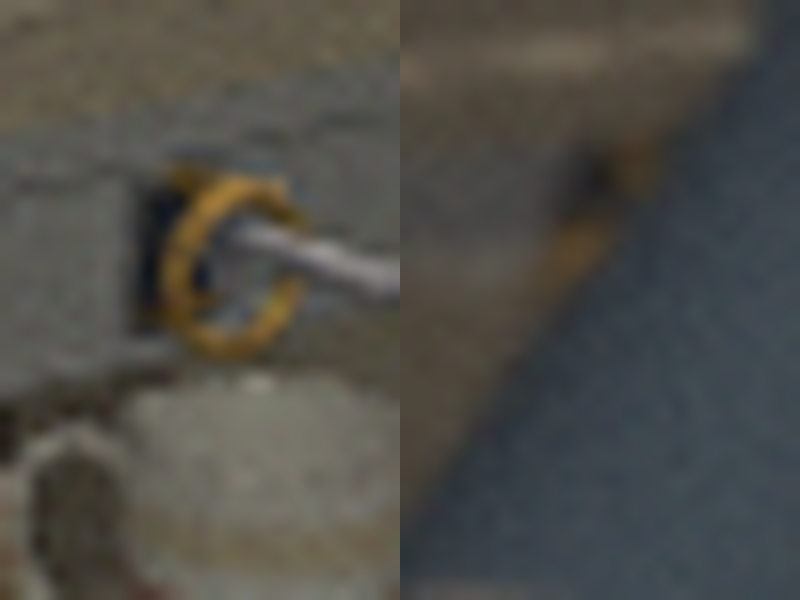

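The rod passes through the ring without contact. Next I lower gently behind the bar.

Request:
jog_arm(
  moves=[
    [[0.015,0,0],[0,0,0],-1],
    [[0.015,0,0.03],[0,0,0],-1],
    [[0.015,0,0.06],[0,0,0],-1],
    [[0.015,0,0.09],[0,0,0],-1],
    [[0.015,0,0.11],[0,0,0],-1],
    [[0.015,0,0.11],[0,0,0],-1],
  ],
)

```text
time_s: 8.4
tcp_pos: [0.4349, -0.2399, 0.2639]
eef_rot: [0.695, 0.719, -0.0, -0.0]
ft_force: [-0.1, 0.3, -1.5]
width: 0.688
finger_force: 65.9
```

Request:
jog_arm(
  moves=[
    [[0,0,0.015],[0,0,0],-1],
    [[0,0,0.03],[0,0,0],-1],
    [[0,0,0.03],[0,0,0],-1],
  ],
)

```text
time_s: 8.7
tcp_pos: [0.4351, -0.2399, 0.2606]
eef_rot: [0.695, 0.719, -0.0, -0.0]
ft_force: [-0.4, 0.4, -1.3]
width: 0.685
finger_force: 65.9
```

Request:
jog_arm(
  moves=[
    [[0,0,0.015],[0,0,0],-1],
    [[0,0,0.03],[0,0,0],-1],
    [[0,0,0.03],[0,0,0],-1],
  ],
)

```text
time_s: 9.0
tcp_pos: [0.435, -0.2399, 0.2569]
eef_rot: [0.695, 0.719, -0.0, -0.0]
ft_force: [0.7, 0.2, -0.9]
width: 0.688
finger_force: 65.9
```

Request:
jog_arm(
  moves=[
    [[0,0,0.015],[0,0,0],-1],
    [[0,0,0.03],[0,0,0],-1],
    [[0,0,0.03],[0,0,0],-1],
  ],
)

```text
time_s: 9.3
tcp_pos: [0.4352, -0.24, 0.2534]
eef_rot: [0.695, 0.719, 0.0, 0.0]
ft_force: [1.1, -0.1, -0.8]
width: 0.689
finger_force: 65.9
```

Request:
jog_arm(
  moves=[
    [[0,0,0.015],[0,0,0],-1],
    [[0,0,0.03],[0,0,0],-1],
    [[0,0,0.03],[0,0,0],-1],
  ],
)

```text
time_s: 9.6
tcp_pos: [0.4352, -0.2399, 0.2497]
eef_rot: [0.695, 0.719, -0.0, -0.0]
ft_force: [-0.1, 0.9, -1.7]
width: 0.684
finger_force: 65.9
```

Request:
jog_arm(
  moves=[
    [[0,0,0.015],[0,0,0],-1],
    [[0,0,0.03],[0,0,0],-1],
    [[0,0,0.045],[0,0,0],-1],
  ],
)

```text
time_s: 9.9
tcp_pos: [0.4352, -0.24, 0.2444]
eef_rot: [0.695, 0.719, 0.0, 0.0]
ft_force: [-0.1, 0.5, -0.9]
width: 0.685
finger_force: 66.0
```

Run:
```python
from h import *
import cv2
go([.435,-.24,.12],2)
a=manip.grab_frame("scene")
A=cv2.resize(a[130:180,285:325],(480,600),interpolation=cv2.INTER_CUBIC)
cv2.imwrite("pics/c5.png",A)
```

```text
t 9.9 tcp [ 0.4352 -0.24    0.2444] yaw 1.94 F [-0.1  0.5 -0.9] w 0.685
shift [-0.    -0.002  1.037] turn [ 0.    -0.    -0.001]
```

View pics/c5.png

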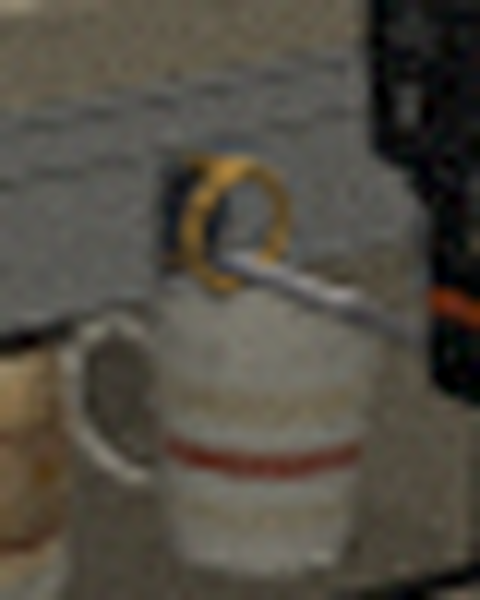

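The rod's claw sits behind the ring's bar, with the ring now at (236,222). It has come down about 10 mm with the hook, so it is hooked and sliding. Now I draw it down.

Request:
jog_arm(
  moves=[
    [[0,0,0.09],[0,0,0],-1],
    [[0,0,0.2],[0,0,0],-1],
    [[0,0,0.32],[0,0,0],-1],
    [[0,0,0.44],[0,0,0],-1],
    [[0,0,0.56],[0,0,0],-1],
    [[0,0,0.68],[0,0,0],-1],
    [[0,0,0.8],[0,0,0],-1],
    [[0,0,0.88],[0,0,0],-1],
  ],
)

```text
time_s: 10.75
tcp_pos: [0.4351, -0.2398, 0.1374]
eef_rot: [0.695, 0.719, -0.0, -0.0]
ft_force: [0.2, 0.8, 1.5]
width: 0.688
finger_force: 66.1
```

Request:
jog_arm(
  moves=[
    [[0,0,0.0],[0,0,0],-1],
    [[0,0,0.03],[0,0,0],-1],
    [[0,0,0.06],[0,0,0],-1],
    [[0,0,0.09],[0,0,0],-1],
    [[0,0,0.09],[0,0,0],-1],
  ],
)

```text
time_s: 11.25
tcp_pos: [0.4349, -0.2398, 0.1279]
eef_rot: [0.695, 0.719, -0.0, -0.0]
ft_force: [-0.6, 1.0, -1.2]
width: 0.689
finger_force: 65.9
```

Run:
```python
from h import *
go([.435,-.24,.12],2)
manip.grab_frame("scene"); print(manip.look_for("scene","eye")[:1])
```

```text
t 11.25 tcp [ 0.4349 -0.2398  0.1279] yaw 1.94 F [-0.6  1.  -1.2] w 0.689
shift [-0.001  0.001  0.065] turn [-0.    -0.    -0.001]
[{'bbox': [271.3, 130.7, 57.4, 59.0], 'score': 0.79}]
```

Request:
jog_arm(
  moves=[
    [[0,0,0.01],[0,0,0],-1],
    [[0,0,0.02],[0,0,0],-1],
    [[0,0,0.03],[0,0,0],-1],
    [[0,0,0.04],[0,0,0],-1],
    [[0,0,0.05],[0,0,0],-1],
    [[0,0,0.06],[0,0,0],-1],
    [[0,0,0.07],[0,0,0],-1],
    [[0,0,0.08],[0,0,0],-1],
  ],
)

```text
time_s: 12.15
tcp_pos: [0.4353, -0.2401, 0.1185]
eef_rot: [0.695, 0.719, 0.0, 0.0]
ft_force: [-0.4, -0.8, 0.0]
width: 0.69
finger_force: 66.1
```

Request:
jog_arm(
  moves=[
    [[0,0,0.01],[0,0,0],-1],
    [[0,0,0.02],[0,0,0],-1],
    [[0,0,0.03],[0,0,0],-1],
    [[0,0,0.04],[0,0,0],-1],
  ],
)

```text
time_s: 12.55
tcp_pos: [0.4353, -0.24, 0.1137]
eef_rot: [0.695, 0.719, 0.0, 0.0]
ft_force: [-0.1, 0.1, -0.3]
width: 0.685
finger_force: 66.0
```

Request:
jog_arm(
  moves=[
    [[0,0,0.01],[0,0,0],-1],
    [[0,0,0.02],[0,0,0],-1],
    [[0,0,0.03],[0,0,0],-1],
  ],
)

```text
time_s: 12.85
tcp_pos: [0.4353, -0.2401, 0.1103]
eef_rot: [0.695, 0.719, 0.0, 0.0]
ft_force: [-0.9, 0.9, 4.9]
width: 0.686
finger_force: 66.4
```

Request:
jog_arm(
  moves=[
    [[0,0,0.005],[0,0,0],-1],
    [[0,0,0.008],[0,0,0],-1],
  ],
)

```text
time_s: 13.05
tcp_pos: [0.4354, -0.2401, 0.1094]
eef_rot: [0.695, 0.719, 0.0, 0.0]
ft_force: [-1.5, 0.1, 3.2]
width: 0.685
finger_force: 66.5
```

Request:
jog_arm(
  moves=[
    [[0,0,0.005],[0,0,0],-1],
    [[0,0,0.008],[0,0,0],-1],
  ],
)

```text
time_s: 13.25
tcp_pos: [0.4353, -0.2401, 0.1084]
eef_rot: [0.695, 0.719, 0.0, 0.0]
ft_force: [-1.4, -0.7, 4.3]
width: 0.689
finger_force: 66.6
```

Request:
jog_arm(
  moves=[
    [[0,0,0.005],[0,0,0],-1],
    [[0,0,0.008],[0,0,0],-1],
  ],
)

```text
time_s: 13.45
tcp_pos: [0.4351, -0.2398, 0.107]
eef_rot: [0.695, 0.719, -0.0, -0.0]
ft_force: [0.5, -0.6, 1.2]
width: 0.686
finger_force: 66.1
```

Request:
jog_arm(
  moves=[
    [[0,0,0.005],[0,0,0],-1],
    [[0,0,0.008],[0,0,0],-1],
  ],
)

```text
time_s: 13.65
tcp_pos: [0.4352, -0.2399, 0.1061]
eef_rot: [0.695, 0.719, -0.0, -0.0]
ft_force: [0.3, 0.2, 1.2]
width: 0.687
finger_force: 66.2
```

Request:
jog_arm(
  moves=[
    [[0,0,0.004],[0,0,0],-1],
    [[0,0,0.004],[0,0,0],-1],
  ],
)

```text
time_s: 13.85
tcp_pos: [0.4351, -0.2399, 0.1057]
eef_rot: [0.695, 0.719, -0.0, -0.0]
ft_force: [0.3, -0.7, 0.4]
width: 0.687
finger_force: 66.1
```

Request:
jog_arm(
  moves=[
    [[0,0,0.004],[0,0,0],-1],
    [[0,0,0.008],[0,0,0],-1],
  ],
)

```text
time_s: 14.05
tcp_pos: [0.4352, -0.2399, 0.1049]
eef_rot: [0.695, 0.719, 0.0, -0.0]
ft_force: [-0.6, -0.5, 1.5]
width: 0.688
finger_force: 66.2
```

Request:
jog_arm(
  moves=[
    [[0,0,0.004],[0,0,0],-1],
    [[0,0,0.008],[0,0,0],-1],
  ],
)

```text
time_s: 14.25
tcp_pos: [0.4352, -0.24, 0.104]
eef_rot: [0.695, 0.719, 0.0, -0.0]
ft_force: [-2.0, -0.0, 3.1]
width: 0.686
finger_force: 66.4
```

Request:
jog_arm(
  moves=[
    [[0,0,0.004],[0,0,0],-1],
    [[0,0,0.008],[0,0,0],-1],
  ],
)

```text
time_s: 14.45
tcp_pos: [0.4352, -0.24, 0.1031]
eef_rot: [0.695, 0.719, 0.0, -0.0]
ft_force: [-1.1, -1.1, 3.8]
width: 0.683
finger_force: 66.5
```

Request:
jog_arm(
  moves=[
    [[0,0,0.004],[0,0,0],-1],
    [[0,0,0.008],[0,0,0],-1],
  ],
)

```text
time_s: 14.65
tcp_pos: [0.4352, -0.24, 0.1021]
eef_rot: [0.695, 0.719, 0.0, 0.0]
ft_force: [-2.3, 0.7, 6.4]
width: 0.685
finger_force: 66.7
```

Request:
jog_arm(
  moves=[
    [[0,0,0.004],[0,0,0],-1],
    [[0,0,0.008],[0,0,0],-1],
  ],
)

```text
time_s: 14.85
tcp_pos: [0.4352, -0.24, 0.1012]
eef_rot: [0.695, 0.719, 0.0, 0.0]
ft_force: [-2.5, 1.0, 5.8]
width: 0.686
finger_force: 66.8
```

Request:
jog_arm(
  moves=[
    [[0,0,0.004],[0,0,0],-1],
    [[0,0,0.006],[0,0,0],-1],
  ],
)

```text
time_s: 15.05
tcp_pos: [0.4353, -0.24, 0.1006]
eef_rot: [0.695, 0.719, 0.0, 0.0]
ft_force: [-2.5, 0.6, 6.8]
width: 0.688
finger_force: 66.9
```

Request:
jog_arm(
  moves=[
    [[0,0,0.002],[0,0,0],-1],
    [[0,0,0.004],[0,0,0],-1],
  ],
)

```text
time_s: 15.25
tcp_pos: [0.4352, -0.2401, 0.1002]
eef_rot: [0.695, 0.719, 0.0, 0.0]
ft_force: [-3.0, 2.1, 7.8]
width: 0.684
finger_force: 67.0
```

Request:
jog_arm(
  moves=[
    [[0,0,0.002],[0,0,0],-1],
    [[0,0,0.004],[0,0,0],-1],
  ],
)

```text
time_s: 15.45
tcp_pos: [0.4353, -0.2401, 0.0997]
eef_rot: [0.695, 0.719, 0.0, 0.0]
ft_force: [-2.7, 2.2, 7.7]
width: 0.685
finger_force: 66.9
```

Request:
jog_arm(
  moves=[
    [[0,0,0.002],[0,0,0],-1],
    [[0,0,0.004],[0,0,0],-1],
  ],
)

```text
time_s: 15.65
tcp_pos: [0.4352, -0.2401, 0.0993]
eef_rot: [0.695, 0.719, 0.0, 0.0]
ft_force: [-3.8, 1.5, 7.8]
width: 0.689
finger_force: 67.0
```

Request:
jog_arm(
  moves=[
    [[0,0,0.002],[0,0,0],-1],
    [[0,0,0.004],[0,0,0],-1],
  ],
)

```text
time_s: 15.85
tcp_pos: [0.4352, -0.2401, 0.0989]
eef_rot: [0.695, 0.719, 0.0, 0.0]
ft_force: [-3.9, 2.3, 9.5]
width: 0.688
finger_force: 67.1
```

Request:
jog_arm(
  moves=[
    [[0,0,0.002],[0,0,0],-1],
    [[0,0,0.004],[0,0,0],-1],
  ],
)

```text
time_s: 16.05
tcp_pos: [0.4352, -0.2401, 0.0984]
eef_rot: [0.695, 0.719, 0.0, 0.0]
ft_force: [-3.3, 1.2, 9.6]
width: 0.688
finger_force: 67.1
```

Request:
jog_arm(
  moves=[
    [[0,0,0.002],[0,0,0],-1],
    [[0,0,0.004],[0,0,0],-1],
  ],
)

```text
time_s: 16.25
tcp_pos: [0.4353, -0.2401, 0.0981]
eef_rot: [0.695, 0.719, 0.001, 0.0]
ft_force: [-4.8, 2.6, 11.3]
width: 0.685
finger_force: 67.4
```

Request:
jog_arm(
  moves=[
    [[0,0,0.002],[0,0,0],-1],
    [[0,0,0.004],[0,0,0],-1],
  ],
)

```text
time_s: 16.45
tcp_pos: [0.4353, -0.2402, 0.0979]
eef_rot: [0.695, 0.719, 0.001, 0.0]
ft_force: [-5.8, 2.1, 14.4]
width: 0.684
finger_force: 67.7
```

Request:
jog_arm(
  moves=[
    [[0,0,0.0],[0,0,0],-1],
    [[0,0,0.0],[0,0,0],-1],
  ],
)

```text
time_s: 16.65
tcp_pos: [0.4353, -0.2402, 0.0979]
eef_rot: [0.695, 0.719, 0.001, 0.0]
ft_force: [-5.7, 2.9, 14.7]
width: 0.688
finger_force: 67.6
```

Request:
jog_arm(
  moves=[
    [[0,0,-0.006],[0,0,0],-1],
    [[0,0,-0.012],[0,0,0],-1],
    [[0,0,-0.012],[0,0,0],-1],
  ],
)

```text
time_s: 16.95
tcp_pos: [0.4352, -0.24, 0.0988]
eef_rot: [0.695, 0.719, 0.0, 0.0]
ft_force: [-3.1, 2.3, 7.4]
width: 0.688
finger_force: 66.9
```

Request:
jog_arm(
  moves=[
    [[0,0,-0.006],[0,0,0],-1],
    [[0,0,-0.012],[0,0,0],-1],
    [[0,0,-0.012],[0,0,0],-1],
  ],
)

```text
time_s: 17.25
tcp_pos: [0.4353, -0.24, 0.1]
eef_rot: [0.695, 0.719, 0.0, 0.0]
ft_force: [-1.8, 1.1, 5.1]
width: 0.686
finger_force: 66.7
```

Run:
```python
from h import *
import cv2
go([.435,-.24,.12],2)
a=manip.grab_frame("scene");print(manip.look_for("scene","eye")[:1],manip.look_for("scene","bolt")[:2])
print(proj("scene",[.575,-.234,.09]))
cv2.imwrite("pics/c6.png",cv2.resize(a[145:220,260:360],(800,600),interpolation=cv2.INTER_CUBIC))
```

```text
t 17.25 tcp [ 0.4353 -0.24    0.1   ] yaw 1.94 F [-1.8  1.1  5.1] w 0.686
shift [-0.    -0.002 -0.167] turn [ 0.    -0.    -0.001]
[{'bbox': [272.2, 129.1, 49.2, 59.9], 'score': 0.89}] []
[302.4649655  179.43253699]
```

View pics/c6.png

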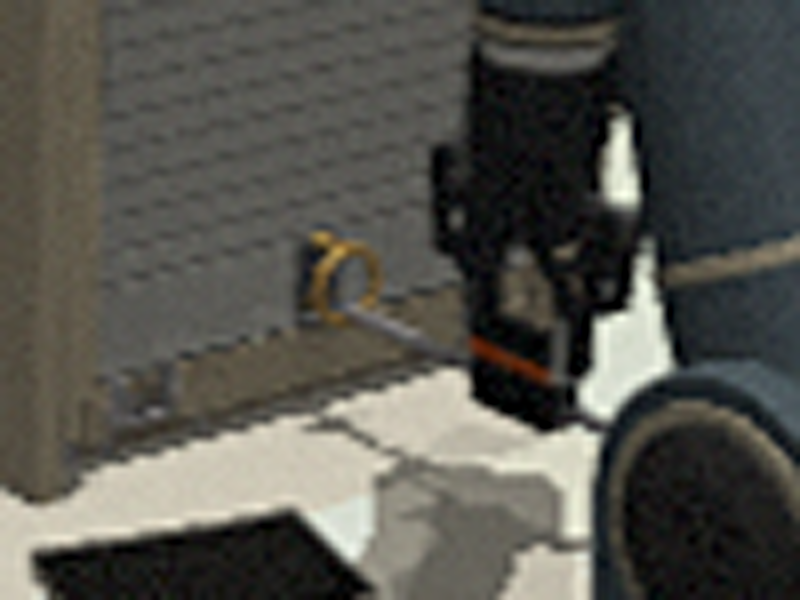

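Request:
jog_arm(
  moves=[
    [[0,0,-0.006],[0,0,0],-1],
    [[0,0,-0.008],[0,0,0],-1],
    [[0,0,-0.008],[0,0,0],-1],
  ],
)

```text
time_s: 17.7
tcp_pos: [0.4352, -0.2399, 0.1006]
eef_rot: [0.695, 0.719, -0.0, -0.0]
ft_force: [0.8, 0.2, 0.8]
width: 0.691
finger_force: 66.1
```

Request:
jog_arm(
  moves=[
    [[0,0,-0.006],[0,0,0],-1],
    [[0,0,-0.008],[0,0,0],-1],
    [[0,0,-0.008],[0,0,0],-1],
  ],
)

```text
time_s: 18.0
tcp_pos: [0.4347, -0.2398, 0.1014]
eef_rot: [0.695, 0.719, -0.0, -0.001]
ft_force: [0.3, -0.2, -0.8]
width: 0.688
finger_force: 65.8
```

Request:
jog_arm(
  moves=[
    [[0,0,-0.006],[0,0,0],-1],
    [[0,0,-0.008],[0,0,0],-1],
    [[0,0,-0.008],[0,0,0],-1],
  ],
)

```text
time_s: 18.3
tcp_pos: [0.4351, -0.24, 0.1027]
eef_rot: [0.695, 0.719, 0.0, -0.0]
ft_force: [0.1, -0.2, -1.5]
width: 0.687
finger_force: 65.9
```

The sash is closed: in the picture the ring is at (347,282) and no gap shows above the sill. Force fell to zero once I eased off, so the latch holds. Now I unhook.

Request:
jog_arm(
  moves=[
    [[0,0,-0.05],[0,0,0],-1],
    [[0,0,-0.1],[0,0,0],-1],
    [[0,0,-0.15],[0,0,0],-1],
    [[0,0,-0.18],[0,0,0],-1],
    [[0,0,-0.18],[0,0,0],-1],
  ],
)

```text
time_s: 18.8
tcp_pos: [0.4356, -0.2401, 0.1251]
eef_rot: [0.695, 0.719, 0.0, 0.001]
ft_force: [-0.0, -0.5, -1.5]
width: 0.686
finger_force: 65.8
```

Request:
jog_arm(
  moves=[
    [[0,-0.05,0],[0,0,0],-1],
    [[0,-0.1,0],[0,0,0],-1],
    [[0,-0.15,0],[0,0,0],-1],
    [[0,-0.15,0],[0,0,0],-1],
  ],
)

```text
time_s: 19.2
tcp_pos: [0.4157, -0.2406, 0.1241]
eef_rot: [0.696, 0.719, -0.0, -0.001]
ft_force: [-0.4, -0.6, -1.3]
width: 0.688
finger_force: 65.8
```

Request:
jog_arm(
  moves=[
    [[0,-0.06,0],[0,0,0],-1],
    [[0,-0.12,0],[0,0,0],-1],
    [[0,-0.18,0],[0,0,0],-1],
    [[0,-0.18,0],[0,0,0],-1],
  ],
)

```text
time_s: 19.6
tcp_pos: [0.3941, -0.2413, 0.1242]
eef_rot: [0.695, 0.719, 0.0, -0.001]
ft_force: [-0.7, -0.2, -1.6]
width: 0.684
finger_force: 65.8
```

Run:
```python
from h import *
import cv2
go([.412,-.188,.273],45)
a=manip.grab_frame("scene")
cv2.imwrite("pics/c7.png",cv2.resize(a[145:220,260:360],(800,600),interpolation=cv2.INTER_CUBIC))
```

```text
t 19.6 tcp [ 0.3941 -0.2413  0.1242] yaw 1.87 F [-0.7 -0.2 -1.6] w 0.684
shift [ 0.44   0.162 -1.24 ] turn [-0.    -0.001 -0.479]
```

View pics/c7.png

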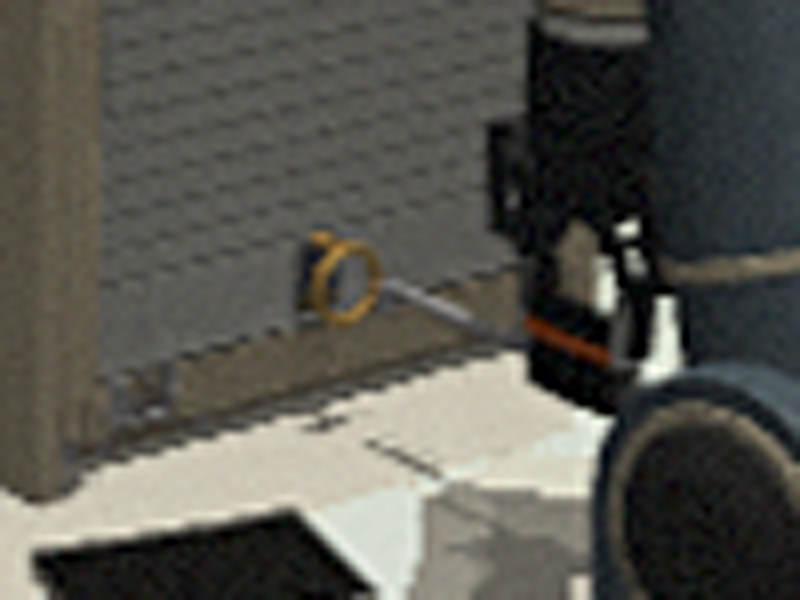

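The ring is unmoved at (347,282), the sash stays down, and the claw at about (390,285) is clear of the ring. I go back to the rest.

Request:
jog_arm(
  moves=[
    [[0,0,-0.1],[0,0,-0.08],-1],
    [[0.1,0,-0.3],[0,0,-0.16],-1],
    [[0.2,0.05,-0.5],[0,0,-0.25],-1],
    [[0.3,0.1,-0.7],[0,0,-0.33],-1],
    [[0.44,0.16,-0.8],[0,0,-0.42],-1],
    [[0.44,0.16,-0.8],[0,0,-0.48],-1],
    [[0.44,0.16,-0.8],[0,0,-0.48],-1],
  ],
)

```text
time_s: 20.35
tcp_pos: [0.4136, -0.1875, 0.2208]
eef_rot: [0.381, 0.925, 0.0, 0.001]
ft_force: [-0.2, -0.2, -2.4]
width: 0.69
finger_force: 65.9
```

Request:
jog_arm(
  moves=[
    [[0.18,0.24,0],[0,0,0],-1],
    [[0.45,0.6,0],[0,0,0],-1],
    [[0.7,0.94,0],[0,0,0],-1],
    [[0.7,0.94,0],[0,0,0],-1],
    [[0.7,0.94,0],[0,0,0],-1],
  ],
)

```text
time_s: 20.85
tcp_pos: [0.433, -0.0477, 0.2199]
eef_rot: [0.381, 0.925, -0.0, -0.0]
ft_force: [0.5, 0.7, -1.3]
width: 0.688
finger_force: 65.9
```

Request:
jog_arm(
  moves=[
    [[0.22,0.2,0],[0,0,0],-1],
    [[0.54,0.49,0],[0,0,0],-1],
    [[0.87,0.78,0],[0,0,0],-1],
    [[0.87,0.78,0],[0,0,0],-1],
    [[0.87,0.78,0],[0,0,0],-1],
  ],
)

```text
time_s: 21.35
tcp_pos: [0.4251, 0.0908, 0.22]
eef_rot: [0.382, 0.924, -0.0, -0.0]
ft_force: [0.2, -0.5, -1.7]
width: 0.689
finger_force: 65.8
```

Run:
```python
from h import *
go([.4098,.1926,.16],28.96)
```

```text
t 21.35 tcp [0.4251 0.0908 0.22  ] yaw 45.12 F [ 0.2 -0.5 -1.7] w 0.689
shift [0.689 0.511 0.5  ] turn [-0.001  0.     0.18 ]
```

Request:
jog_arm(
  moves=[
    [[0.17,0.13,0],[0,0,0.09],-1],
    [[0.43,0.32,0.1],[0,0,0.18],-1],
    [[0.69,0.51,0.2],[0,0,0.18],-1],
    [[0.69,0.51,0.4],[0,0,0.18],-1],
    [[0.69,0.51,0.5],[0,0,0.18],-1],
    [[0.69,0.51,0.5],[0,0,0.18],-1],
  ],
)

```text
time_s: 21.95
tcp_pos: [0.4091, 0.1899, 0.1588]
eef_rot: [0.51, 0.86, -0.002, -0.001]
ft_force: [0.1, 0.4, 0.1]
width: 0.685
finger_force: 65.9
```

Run:
```python
from h import *
go([.4098,.1926,.054],28.96)
```

```text
t 21.95 tcp [0.4091 0.1899 0.1588] yaw 28.67 F [0.1 0.4 0.1] w 0.685
shift [0.018 0.02  0.873] turn [-0.003  0.001 -0.003]
```

Request:
jog_arm(
  moves=[
    [[0.018,0.015,0.2],[0,0,-0.003],-1],
    [[0.018,0.015,0.4],[0,0,-0.003],-1],
    [[0.018,0.015,0.6],[0,0,-0.003],-1],
    [[0.018,0.015,0.7],[0,0,-0.003],-1],
    [[0.018,0.015,0.7],[0,0,-0.003],-1],
    [[0.018,0.015,0.7],[0,0,-0.003],-1],
  ],
)

```text
time_s: 22.55
tcp_pos: [0.411, 0.1954, 0.0772]
eef_rot: [0.507, 0.862, 0.001, 0.0]
ft_force: [-0.1, -0.7, -1.0]
width: 0.687
finger_force: 65.9
```

Run:
```python
from h import *
go([.4098,.1926,.053],28.96)
```

```text
t 22.55 tcp [0.411  0.1954 0.0772] yaw 29.12 F [-0.1 -0.7 -1. ] w 0.687
shift [-0.015 -0.021  0.202] turn [0.001 0.    0.002]
```

Request:
jog_arm(
  moves=[
    [[-0.015,-0.02,0.04],[0,0,0],-1],
    [[-0.015,-0.02,0.07],[0,0,0],-1],
    [[-0.015,-0.02,0.07],[0,0,0],-1],
    [[-0.015,-0.02,0.07],[0,0,0],-1],
    [[-0.015,-0.02,0.07],[0,0,0],-1],
  ],
)

```text
time_s: 23.05
tcp_pos: [0.409, 0.1933, 0.0681]
eef_rot: [0.506, 0.863, 0.0, 0.0]
ft_force: [-0.4, -0.5, -0.7]
width: 0.686
finger_force: 65.9
```

Request:
jog_arm(
  moves=[
    [[0,0,0.03],[0,0,0],-1],
    [[0,0,0.06],[0,0,0],-1],
    [[0,0,0.08],[0,0,0],-1],
    [[0,0,0.08],[0,0,0],-1],
  ],
)

```text
time_s: 23.45
tcp_pos: [0.4085, 0.1929, 0.0579]
eef_rot: [0.506, 0.863, -0.0, -0.0]
ft_force: [1.0, 0.0, -0.7]
width: 0.684
finger_force: 65.9
```

Request:
jog_arm(
  moves=[
    [[0,0,0.015],[0,0,0],-1],
    [[0,0,0.03],[0,0,0],-1],
    [[0,0,0.04],[0,0,0],-1],
    [[0,0,0.04],[0,0,0],-1],
  ],
)

```text
time_s: 23.85
tcp_pos: [0.4087, 0.1931, 0.0534]
eef_rot: [0.506, 0.863, -0.0, -0.0]
ft_force: [0.5, -0.5, -1.2]
width: 0.687
finger_force: 65.9
```

Request:
jog_arm(
  moves=[
    [[0,0,0.006],[0,0,0],-1],
    [[0,0,0.012],[0,0,0],-1],
    [[0,0,0.012],[0,0,0],-1],
  ],
)

```text
time_s: 24.15
tcp_pos: [0.4089, 0.1931, 0.0525]
eef_rot: [0.506, 0.863, 0.0, -0.0]
ft_force: [-1.0, -0.0, 3.7]
width: 0.687
finger_force: 66.4
```

On the pocket floor; release and rise.

Request:
jog_arm(
  moves=[
    [[0,0,0],[0,0,0],0.6],
    [[0,0,0],[0,0,0],1],
    [[0,0,0],[0,0,0],1],
    [[0,0,0],[0,0,0],1],
    [[0,0,0],[0,0,0],1],
    [[0,0,0],[0,0,0],1],
  ],
)

```text
time_s: 24.75
tcp_pos: [0.4088, 0.1931, 0.0521]
eef_rot: [0.506, 0.863, 0.0, -0.0]
ft_force: [-0.3, -0.8, 0.3]
width: 0.996
finger_force: 0.0
```

Request:
jog_arm(
  moves=[
    [[0,0,-0.1],[0,0,0],1],
    [[0,0,-0.3],[0,0,0],1],
    [[0,0,-0.6],[0,0,0],1],
    [[0,0,-0.95],[0,0,0],1],
    [[0,0,-0.95],[0,0,0],1],
    [[0,0,-0.95],[0,0,0],1],
  ],
)

```text
time_s: 25.35
tcp_pos: [0.4092, 0.1934, 0.1675]
eef_rot: [0.506, 0.863, 0.002, 0.001]
ft_force: [-0.9, -0.1, -1.0]
width: 1.003
finger_force: 0.0
```

Run:
```python
from h import *
import cv2
go([.4098,.1926,.25],28.96)
a=manip.grab_frame("scene")
A=cv2.resize(a[190:265,180:280],(400,300),interpolation=cv2.INTER_CUBIC)
B=cv2.resize(a[145:220,260:360],(400,300),interpolation=cv2.INTER_CUBIC)
f=cv2.imread("pics/c1.png")[:300,:400]
cv2.imwrite("pics/c8.png",np.vstack([np.hstack([A,B]),np.hstack([f,cv2.absdiff(f,A)])]))
```

```text
t 25.35 tcp [0.4092 0.1934 0.1675] yaw 29.21 F [-0.9 -0.1 -1. ] w 1.003
shift [-0.008  0.003 -0.687] turn [ 0.002 -0.     0.003]
```

View pics/c8.png

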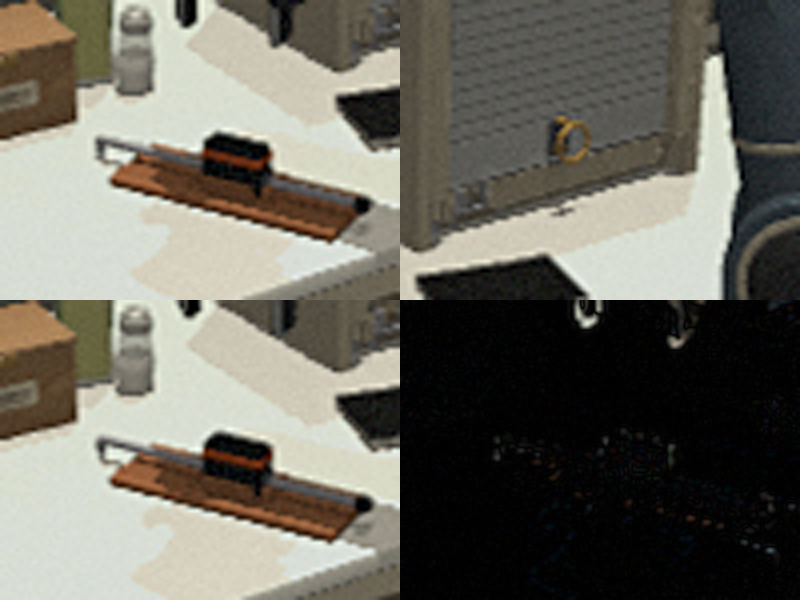

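The pole lies in its pocket as it did at the start: the block is at (237,155) and the difference image is almost black. The sash is still down with the ring upright at (573,140), so I hand the job in.

```bash
python3 -c "
from station import manip
print(manip.job_done())"
```

```text
the job is handed in; nothing more can be done
None
```

The roller front is fully down and, judging by the pull dropping to zero when I eased off, latched; peak pull on the ring was about 16 N. The pole is unhooked and back in its rest pocket, and the job was handed in at about 25 s.

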